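# Balance a loaded centrifuge rotor

### The arm

A 6-joint arm with a two-finger parallel gripper is mounted at the origin on a cart in front of the work surface, level with it; the furniture and walls round the work are solid. World frame = base frame: x ahead of the robot, y to its left, z up, the work surface at z = 0. Lengths are in m, angles in rad, forces in N, time in s.
With the tool pointing down it reaches from about 0.35 to 0.85 m from the base axis. Payload 8.1 kg.
Tool frame: the origin (TCP) lies on the centre line of the jaws, within the pads' length; the fingertips stand robot.tip_extent ahead of it and the grasp point (between the pads) lies 11 mm behind it (robot.tip_extent is the distance from the TCP to the fingertips, in m); y points along the fingers, z is the direction in which the jaws open and shut, and the axes are right-handed (so a half turn about y gives the same grasp; the last joint's range is limited). The gripper opens to 93 mm and grips with 3 to 60 N. Pads are 15 mm wide; open, the fingers measure 128 mm over their backs; the gripper's body (75 mm by 188 mm) begins 65 mm behind the grasp point.
Start: joints at [1.187, 0.13, 1.488, -0, 1.523, -0.085], TCP at [0.177, 0.573, 0.227] pointing down, gripper open.
Joint ranges: [-2.96, 2.96], [-0.89, 2.26], [0.02, 2.5], [-1.34, 4.48], [0, 2.73], [-2.66, 2.66]. Speed limits (rad/s): [2.39, 2.39, 2.79, 3.14, 3.14, 3.14].

### API

Orientations are given as a rotation vector (axis times angle).
In Python, from plant import monitor, optics, robot gives the robot as it stands.
- The arm moves only by the shell command python3 -m inch 'ROWS' [OPENING] [FORCE]. ROWS is JSON, a list that holds one entry, the list of rows, each a list of 6 numbers: the shift along the tool's x, y, z in mm, then the turn, a rotation vector about the tool's x, y, z in rad. A call has 1 to 8 rows; each row shifts and turns the commanded pose from where the row before left it, along the tool's axes as they then stand; what a row does not reach is not made up. A row lasts 1/8 s, in which the tool goes at most 62.5 mm and 10.7 degrees, less where a joint would pass 70% of its speed; a pose out of reach is approached as far as the arm can. A call is refused whole if a number of a shift passes 62.5 or a number of a turn 0.188, either way. A call with a gripper value outside its range is refused whole. OPENING is the finger opening in mm, from 0 to 93, set as the call begins (- or left out, the last holds). The fingers move at their own pace and stop on an object; FORCE is the grip in N (left out, the last holds). Time passes only in rows, so rows that do not move let the fingers close. It gives the time, the measured TCP pose, the force and the opening at its end, in the units of the state.
- monitor.read_state(): the state, without advancing time (a new reading comes with each control period).
- optics.read_camera(name): name is "scene" or "side" or "wrist"; returns a dict with "image" (420x560x3 uint8, blue, green, red), "fx", "fy", "cx", "cy" (pixels), "rvec" (rotation vector, rad) and "tvec" (3), from world to camera coordinates, as OpenCV has them. Camera axes: x right, y down, z forward; pixel columns grow to the right and rows downward; lengths in m; the calibration is good to about 2 mm. A picture is of the moment at which its call begins. There is no depth.
- robot.close_job(): hands the job in, once; it reports no verdict.
The state is a dict: "t": time; "q": joint angles; "dq": joint speeds; "joint_torque": joint torques, N m; "tool_pos": TCP position; "orientation": TCP orientation; "force": force on the tool from outside, world axes, zero at the start; "wrist_torque": the same for the moment, N m; "opening": finger opening in m.
Only numpy, scipy, OpenCV 4.12 (cv2) and the standard library are available. Lean on these libraries where they do the work, as an engineer would, in place of code of your own. Each camera call takes 0.05 s, during which the arm holds its last target.

### The job

The six-place centrifuge rotor has been loaded out of balance: its six tubes are three pairs of twins (two tall tubes with broad caps, two shouldered bottles with narrow caps, two short tubes with metal crowns), but none stands across from its twin. Rearrange the tubes so that every tube stands directly opposite its twin across the rotor, each fully down in its own bucket, using the wells of the empty metal block to set a tube aside on the way. Keep the tubes upright all the time and leave the filter box and the dropper bottle beside the rotor where they are; mind the tall burette stand on the left.

Things in the scene. Friction and masses are not known exactly. Their poses are not given: they have to be found in the camera images.
- rotor: Six-place centrifuge rotor on its loading stand, 196 mm wide, fixed. Origin: centre of its underside; z up. Six upright buckets, axes 70 mm from the centre at 0, 60, .. 300 degrees from its x axis; 30.5 mm wide inside, 45 at the flared rim, floor 22 and rim 70 mm above the bench; hub 72 mm high. Nothing swings or turns. Tubes are close: open the fingers along the line from the centre through the tube.
- block: Bare aluminium tube block, 180 x 62 x 70 mm high, fixed, with three empty round wells, 34 mm wide and 48 mm deep (floor 22 mm above the bench), in a row along its x axis at -58, 0 and 58 mm from its centre. Origin: centre of its underside; z up. Free places for setting a tube aside. (Elsewhere: a fixed burette stand rises to 0.66 m above the bench some 0.33 m ahead and 0.33 m left of the robot; pass over or round it.)
- tall_a_mid (a point): One of two twins (tall_a, tall_b): tall centrifuge tube, 120 mm high. Clear body 28 mm wide, tapering to 13 mm over its lowest 12 mm; broad white ribbed cap 34 mm wide, from 104 mm above the bottom to the top (the widest part: grip the cap). 60 g. Point: on the axis, half-way up (60 mm); z up.
- bottle_a_mid (a point): One of two twins (bottle_a, bottle_b): shouldered centrifuge bottle, 108 mm high. Clear body 28 mm wide from 12 to 84 mm above the bottom (grip it at about 78), foot rounded to 13 mm; then a shoulder and a narrow white cap, 23 mm wide, 18 mm high. 60 g. Point: on the axis, half-way up (54 mm); z up.
- bottle_b_mid (a point): One of two twins (bottle_a, bottle_b): shouldered centrifuge bottle, 108 mm high. Clear body 28 mm wide from 12 to 84 mm above the bottom (grip it at about 78), foot rounded to 13 mm; then a shoulder and a narrow white cap, 23 mm wide, 18 mm high. 60 g. Point: on the axis, half-way up (54 mm); z up.
- crown_a_mid (a point): One of two twins (crown_a, crown_b): short centrifuge tube, 98 mm high. Clear body 28 mm wide, foot rounded to 13 mm; bare aluminium crown 30 mm wide, 70 to 88 mm above the bottom (grip it), with a small hexagon nut 10 mm high on top. 60 g. Point: on the axis, half-way up (49 mm); z up.
- crown_b_mid (a point): One of two twins (crown_a, crown_b): short centrifuge tube, 98 mm high. Clear body 28 mm wide, foot rounded to 13 mm; bare aluminium crown 30 mm wide, 70 to 88 mm above the bottom (grip it), with a small hexagon nut 10 mm high on top. 60 g. Point: on the axis, half-way up (49 mm); z up.
- tall_b_mid (a point): One of two twins (tall_a, tall_b): tall centrifuge tube, 120 mm high. Clear body 28 mm wide, tapering to 13 mm over its lowest 12 mm; broad white ribbed cap 34 mm wide, from 104 mm above the bottom to the top (the widest part: grip the cap). 60 g. Point: on the axis, half-way up (60 mm); z up.
- filter_box: Small card box of filter discs, 70 x 70 x 32 mm; stands near the work, is to be left alone. Origin: centre of the underside.
- dropper_bottle: Clear dropper bottle with a red rubber teat, 40 mm wide, 110 mm high; stands near the work, is to be left alone. Origin: centre of the underside.

How it is judged:
By the outcome, as a careful person would: the job done as asked, in the order asked, and still so for the second after the job is handed in, with the robot touching nothing.
It also fails if it takes over 115 s, if anything falls off the work surface, if the arm or the gripper's body presses on something with over 40 N, if the wrist force passes 120 N, or if a joint passes its speed limit or range.

## Working session

There is one attempt and no reset: what is moved stays moved. The work goes in short steps, Python scripts to look and compute and a shell command to move; the robot and the scene stay as the last step left them, time stands still between calls to the robot, and variables do not carry over. Pictures are saved under pics/ and viewed, and the job is handed in when it is done.

```bash
ls -R . | head -30; mkdir -p pics; python3 - <<'E'
from plant import monitor, optics, robot
import cv2
print(monitor.read_state()); print(robot.tip_extent, [x for x in dir(robot) if x[0]!='_'])
for n in ("scene","side","wrist"):
    c=optics.read_camera(n); cv2.imwrite(f"pics/{n}0.png",c["image"]); print(n,{k:v for k,v in c.items() if k!="image"})
E
```

```text
.:
pics

./pics:
{'t': 0.0, 'q': array([ 1.18660814e+00,  1.31202129e-01,  1.48925266e+00,  6.64613860e-06,
        1.52297624e+00, -8.54187363e-02]), 'dq': array([ 0.00166054, -0.00066962, -0.00091388,  0.00010368,  0.0004558 ,
       -0.00033382]), 'joint_torque': array([ 5.88275961e-04, -5.59830558e+01, -4.91767502e+01,  7.70343840e-02,
        3.51575750e-02, -1.28608463e-05]), 'tool_pos': array([0.17639035, 0.57292071, 0.22557757]), 'orientation': array([-1.55983558,  0.23489504, -0.23421082]), 'force': array([-0.55900386,  0.28673049,  0.06404251]), 'wrist_torque': array([ 0.02061148, -0.02309432,  0.0221275 ]), 'opening': 0.09315202063122613}
0.008 ['IKError', 'close_job', 'tip_extent']
scene {'fx': 382.58602183490586, 'fy': 382.58602183490586, 'cx': 271.2052935227986, 'cy': 207.2513663215241, 'rvec': array([ 2.19630825, -1.20484524,  0.43121764]), 'tvec': array([-0.25578991,  0.48820577,  0.5560684 ])}
side {'fx': 457.99956909740007, 'fy': 457.99956909740007, 'cx': 283.38157875673653, 'cy': 200.38478905342606, 'rvec': array([ 1.86999411, -0.36458351,  0.26261285]), 'tvec': array([-0.53926453,  0.20175408,  0.62386198])}
wrist {'fx': 369.57254131811015, 'fy': 369.57254131811015, 'cx': 287.210554093924, 'cy': 210.611367306817, 'rvec': array([-2.34005326, -1.72653831, -0.23962238]), 'tvec': array([-0.59901181, -0.0322622 ,  0.39093725])}
```

View pics/scene0.png

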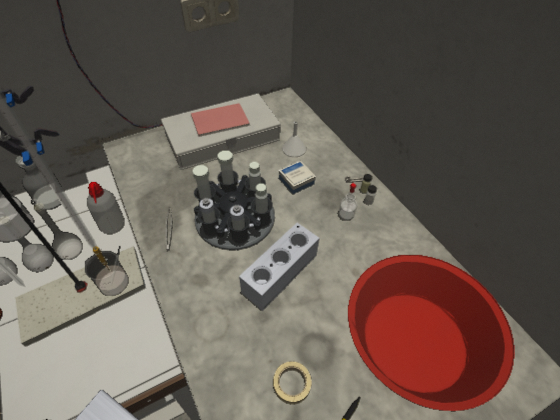

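View pics/side0.png

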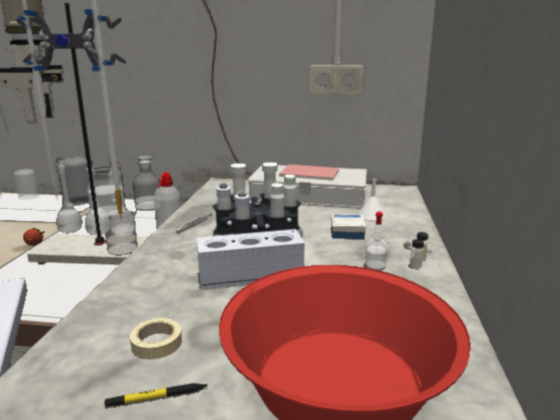

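View pics/wrist0.png

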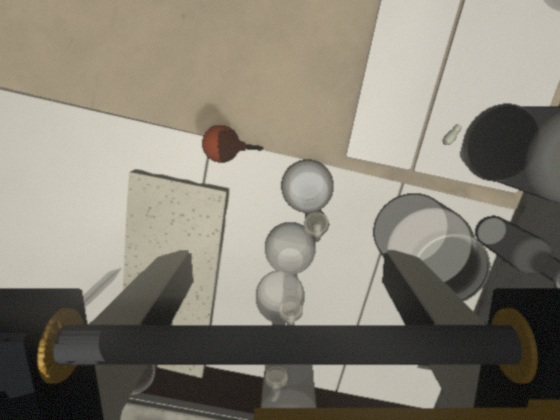

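The tubes stand as T, T, B, B, C, C going round the rotor. Scene pixels: tall at (202,175) and (226,160), bottles at (254,172) and (261,193), crowns at (237,215) and (207,208). The block is at (280,265), and the stand rod's foot is at (80,287). Next I'll measure these.

```bash
cat > h.py <<'E'
import numpy as np, cv2
from plant import monitor, optics, robot
from scipy.spatial.transform import Rotation as R
def cam(n,save=None):
    c=optics.read_camera(n)
    if save: cv2.imwrite(f"pics/{save}.png",c["image"])
    c["R"]=R.from_rotvec(np.array(c["rvec"])).as_matrix(); c["o"]=-c["R"].T@np.array(c["tvec"]); return c
def ray(c,u,v):
    d=c["R"].T@np.array([(u-c["cx"])/c["fx"],(v-c["cy"])/c["fy"],1]); return c["o"],d
def plane(c,u,v,z):
    o,d=ray(c,u,v); return o+d*(z-o[2])/d[2]
def tri(c1,p1,c2,p2):
    o1,d1=ray(c1,*p1);o2,d2=ray(c2,*p2)
    s=np.linalg.lstsq(np.c_[d1,-d2],o2-o1,rcond=None)[0]
    a=o1+s[0]*d1;b=o2+s[1]*d2; return (a+b)/2,np.linalg.norm(a-b)
def proj(c,P):
    return cv2.projectPoints(np.array(P,float).reshape(-1,3),np.array(c["rvec"]),np.array(c["tvec"]),np.array([[c["fx"],0,c["cx"]],[0,c["fy"],c["cy"]],[0,0,1]]),None)[0].reshape(-1,2)
def tcp():
    s=monitor.read_state(); return s["t"],s["tool_pos"],R.from_rotvec(s["orientation"]).as_matrix(),s
E
python3 - <<'E'
from h import *
np.set_printoptions(precision=3,suppress=True)
a=cam("scene");b=cam("side")
print("cams",a["o"],b["o"])
for n,p in dict(rodfoot=(80,287),cup=(113,283),blockc=(281,257)).items(): print(n,plane(a,*p,0),plane(a,*p,.07))
for n,p in dict(p1=(10,310),p2=(20,335),p3=(140,290),p4=(130,255)).items(): print(n,plane(a,*p,0.0))
print("rod side foot",plane(b,98,240,0))
cv2.imwrite("pics/crop.png",cv2.resize(a["image"][130:320,150:350],None,fx=4,fy=4,interpolation=cv2.INTER_CUBIC)[:600,:800])
cv2.imwrite("pics/cropb.png",cv2.resize(b["image"][150:290,180:320],None,fx=4,fy=4,interpolation=cv2.INTER_CUBIC))
t,p,Rm,s=tcp();print(p,Rm)
E
```

```text
cams [ 0.158 -0.202  0.74 ] [ 0.301 -0.691  0.391]
rodfoot [0.265 0.35  0.   ] [0.255 0.297 0.07 ]
cup [ 0.309  0.297 -0.   ] [0.295 0.25  0.07 ]
blockc [0.559 0.027 0.   ] [0.521 0.005 0.07 ]
p1 [0.153 0.429 0.   ]
p2 [0.132 0.365 0.   ]
p3 [0.329 0.236 0.   ]
p4 [0.38  0.318 0.   ]
rod side foot [0.273 0.286 0.   ]
[0.176 0.573 0.226] [[ 0.956 -0.     0.294]
 [-0.294 -0.001  0.956]
 [-0.    -1.    -0.001]]
```

View pics/crop.png

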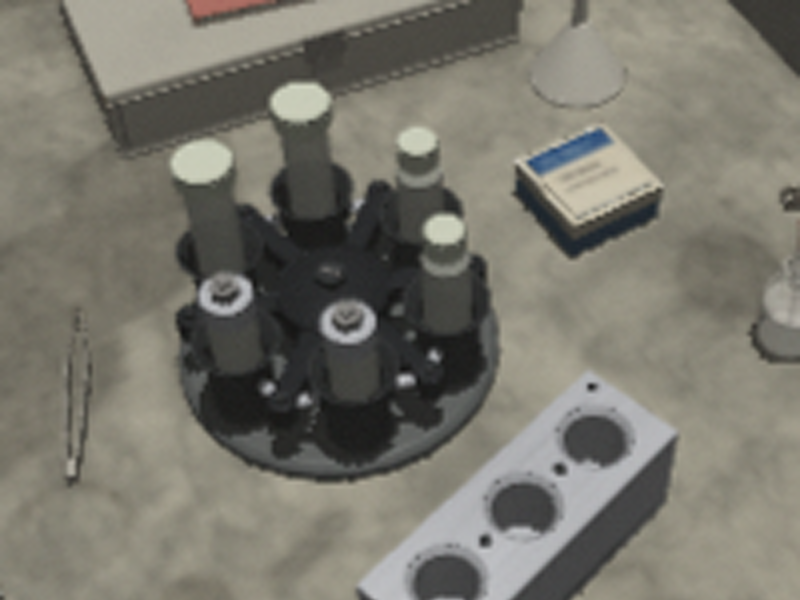

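View pics/cropb.png

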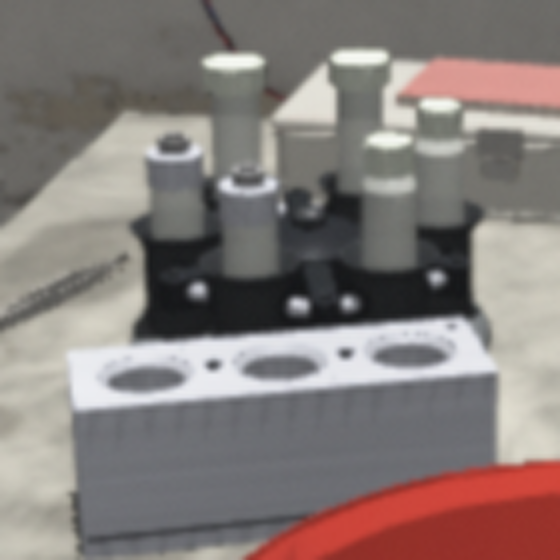

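Zooming in, the cap tops are clear. Next I'll fit the rotor centre and angle, the block wells, and the stand from both views.

```bash
python3 - <<'E'
from h import *
from scipy.optimize import least_squares
np.set_printoptions(precision=4,suppress=True)
a=cam("scene");b=cam("side")
S={'T1':(203,162,.142,238,63),'T2':(301,103,.142,361,58),'B1':(417,142,.130,440,106),'B2':(445,231,.130,390,143),'C1':(348,321,.110,250,184),'C2':(226,294,.110,175,150)}
def side(u,v): return 180+u/4,150+v/4
def sc(u,v): return 150+u/4,130+v/4
pts={}
for k,(u,v,z,ub,vb) in S.items():
    pa=plane(a,*sc(u,v),z);pb=plane(b,*side(ub,vb),z); t,e=tri(a,sc(u,v),b,side(ub,vb)); print(k,pa,pb,t,e); pts[k]=pa[:2]
P=np.array(list(pts.values()))
ang=-np.pi/3*np.arange(6)
def f(x): 
    m=np.c_[x[0]+.07*np.cos(x[2]+ang),x[1]+.07*np.sin(x[2]+ang)]; return (m-P).ravel()
r=least_squares(f,[*P.mean(0),np.arctan2(*(P[0]-P.mean(0))[::-1])]);print(r.x,np.degrees(r.x[2]));print(r.fun.reshape(-1,2)*1e3)
for w,ws in zip([(596,441),(522,508),(447,580)],[(410,354),(278,366),(146,378)]): print("well",plane(a,*sc(*w),.07),plane(b,*side(*ws),.07))
E
```

```text
T1 [0.5767 0.2474 0.142 ] [0.579  0.2483 0.142 ] [0.5781 0.2479 0.1417] 0.001823487435844723
T2 [0.6434 0.2304 0.142 ] [0.6453 0.2336 0.142 ] [0.6435 0.2301 0.1427] 0.0011202541480958156
B1 [0.6626 0.1644 0.13  ] [0.6644 0.1662 0.13  ] [0.6631 0.1643 0.1303] 0.0011314076365646626
B2 [0.6144 0.1136 0.13  ] [0.6154 0.1134 0.13  ] [0.6152 0.1138 0.1297] 0.0008940602793393829
C1 [0.5482 0.1318 0.11  ] [0.55   0.1358 0.11  ] [0.548  0.1312 0.1113] 0.0011708870046550314
C2 [0.5281 0.1979 0.11  ] [0.5306 0.2053 0.11  ] [0.5277 0.1965 0.1124] 0.0016079186262788606
[0.5956 0.1809 1.8487] 105.92295569998622
[[-0.3608  0.798 ]
 [ 0.8973  0.7853]
 [ 0.8356 -0.5382]
 [ 0.383   0.0317]
 [-1.2945 -1.1466]
 [-0.4606  0.0697]]
well [ 0.5771 -0.0053  0.07  ] [ 0.579  -0.0031  0.07  ]
well [0.5208 0.006  0.07  ] [0.5212 0.0062 0.07  ]
well [0.4655 0.0155 0.07  ] [0.4651 0.0153 0.07  ]
```

```bash
python3 - <<'E'
from h import *
np.set_printoptions(precision=3,suppress=True)
a=cam("scene");b=cam("side")
print(tri(a,(80,287),b,(98,240)))
# vertical lines: fit (x,y) by projecting
for xy in [(.25,.33),(.27,.33),(.27,.35),(.29,.31),(.33,.33),(.31,.29),(.35,.29)]:
    print(xy,proj(a,[(*xy,z) for z in (0.02,.2,.4)]).round().tolist(),proj(b,[(*xy,z) for z in (0.02,.2,.4,.6,.66)]).round().tolist())
sA=cv2.resize(a["image"][0:340,0:160],None,fx=2,fy=1.75);sB=cv2.resize(b["image"][0:280,0:200],None,fx=2,fy=2)
cv2.imwrite("pics/sA.png",np.hstack([sA[:560],np.zeros((560,10,3),np.uint8)*0,np.vstack([sB,np.zeros((35,400,3),np.uint8)])[:560]]) )
E
```

```text
(array([ 0.27 ,  0.377, -0.036]), np.float64(0.0005569515514303141))
(0.25, 0.33) [[77.0, 293.0], [35.0, 243.0], [-39.0, 156.0]] [[85.0, 226.0], [73.0, 144.0], [57.0, 41.0], [40.0, -79.0], [34.0, -119.0]]
(0.27, 0.33) [[85.0, 285.0], [45.0, 235.0], [-24.0, 148.0]] [[95.0, 224.0], [83.0, 143.0], [69.0, 41.0], [52.0, -78.0], [47.0, -117.0]]
(0.27, 0.35) [[78.0, 281.0], [38.0, 230.0], [-33.0, 142.0]] [[95.0, 221.0], [83.0, 141.0], [69.0, 41.0], [53.0, -75.0], [48.0, -114.0]]
(0.29, 0.31) [[99.0, 283.0], [62.0, 232.0], [-1.0, 144.0]] [[105.0, 226.0], [94.0, 144.0], [80.0, 41.0], [64.0, -80.0], [59.0, -119.0]]
(0.33, 0.33) [[107.0, 264.0], [74.0, 212.0], [17.0, 123.0]] [[124.0, 221.0], [114.0, 141.0], [102.0, 41.0], [88.0, -75.0], [84.0, -113.0]]
(0.31, 0.29) [[113.0, 280.0], [80.0, 230.0], [22.0, 141.0]] [[115.0, 228.0], [105.0, 145.0], [91.0, 41.0], [76.0, -81.0], [71.0, -122.0]]
(0.35, 0.29) [[127.0, 266.0], [97.0, 214.0], [47.0, 125.0]] [[135.0, 226.0], [125.0, 144.0], [114.0, 41.0], [101.0, -79.0], [96.0, -119.0]]
```

View pics/sA.png

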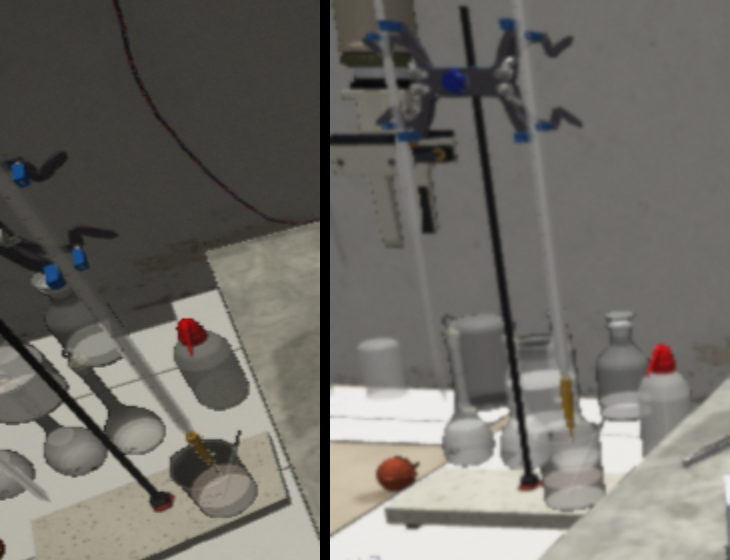

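```bash
python3 - <<'E'
from h import *
np.set_printoptions(precision=3,suppress=True)
a=cam("scene");b=cam("side")
s=lambda u,v:((u-330)/2,v/2)
q=lambda u,v:(u/2,v/1.75)
print("tip top R", tri(a,q(192,437),b,s(566,382)))
print("tip bot R", tri(a,q(205,460),b,s(571,430)))
print("clip low R", tri(a,q(53,275),b,s(522,137)))
print("clip hook lowR", tri(a,q(80,258),b,s(541,127)))
print("hook end lowR", tri(a,q(112,235),b,s(578,123)))
print("clip upR", tri(a,q(19,173),b,s(536,37)))
print("foot",tri(a,q(162,500),b,s(529,482)))
# beaker, plate corner front-right
print(plane(b,*s(605,520),-.05), plane(a,*q(287,497),-.05))
E
```

```text
tip top R (array([0.325, 0.32 , 0.093]), np.float64(0.0012958161237432034))
tip bot R (array([0.325, 0.33 , 0.034]), np.float64(0.0010332976782944743))
clip low R (array([0.314, 0.327, 0.348]), np.float64(0.002798473333607697))
clip hook lowR (array([0.333, 0.314, 0.358]), np.float64(0.004051799474546884))
hook end lowR (array([0.366, 0.317, 0.361]), np.float64(0.00035665962094130906))
clip upR (array([0.336, 0.32 , 0.44 ]), np.float64(0.0002784751423973232))
foot (array([ 0.274,  0.381, -0.041]), np.float64(0.0006633460235264482))
[ 0.347  0.263 -0.05 ] [ 0.355  0.27  -0.05 ]
```

```bash
python3 - <<'E'
from h import *
np.set_printoptions(precision=3,suppress=True)
c=cam("wrist");t,p,Rm,s=tcp()
print("cam in tool",Rm.T@(c["o"]-p),"view dir",Rm.T@c["R"][2], "img right",Rm.T@c["R"][0])
a=cam("scene");b=cam("side")
sd=lambda u,v:((u-330)/2,v/2)
q=lambda u,v:(u/2,v/1.75)
print("red teat bottle", tri(a,q(188,322),b,sd(661,348)))
print("flask top",tri(a,q(68,355),b,sd(452,320)), tri(a,q(50,285),b,sd(620,315)))
E
```

```text
cam in tool [-0.075 -0.158 -0.   ] view dir [0.274 0.962 0.   ] img right [ 0.001 -0.     1.   ]
red teat bottle (array([0.45 , 0.478, 0.079]), np.float64(0.002703146136078092))
flask top (array([0.263, 0.406, 0.175]), np.float64(0.09920442693947158)) (array([0.415, 0.682, 0.077]), np.float64(0.010625794632224258))
```

```bash
python3 -m inch '[[[-30,-40,0,0,0,0],[-40,-40,0,0,0,0],[-20,0,0,0,0,0],[0,0,0,0,-0.18,0],[0,0,0,0,-0.18,0],[0,0,0,0,-0.18,0],[0,0,0,0,0,0]]]'; cat >> h.py <<'E'
def show():
    np.set_printoptions(precision=4,suppress=True)
    t,p,Rm,s=tcp(); print("t",round(t,2),"p",p,"r",np.hypot(*p[:2]).round(3),"az",np.degrees(np.arctan2(p[1],p[0])).round(1),"q",s["q"].round(3),"F",s["force"].round(1),"op",round(s["opening"]*1e3,1)); print(" xaz",np.degrees(np.arctan2(Rm[1,0],Rm[0,0])).round(2),"zaz",np.degrees(np.arctan2(Rm[1,2],Rm[0,2])).round(2),"y",Rm[:,1])
E
python3 -c "from h import *;show()"
```

```text
t: 1.58
tool_pos: [0.0906, 0.5996, 0.3055]
orientation: [-1.564, -0.188, 0.189]
force: [-0.2, -0.5, -0.1]
opening: 0.0931
t 1.57 p [0.0906 0.5996 0.3055] r 0.606 az 81.4 q [ 1.336  0.131  1.346 -0.     1.667 -0.474] F [-0.2 -0.5 -0.1] op 93.1
 xaz 13.75 zaz 103.75 y [-0.0002 -0.0015 -1.    ]
```

```bash
python3 -m inch '[[[0,0,0,0,-0.185,0],[0,0,0,0,-0.185,0],[0,0,0,0,-0.185,0],[0,0,0,0,-0.185,0],[0,0,0,0,-0.185,0],[0,0,0,0,-0.185,0],[-20,0,0,0,-0.06,0],[-30,0,0,0,0,0]]]'; python3 -c "from h import *;show()"
python3 -m inch '[[[-40,0,0,0,0,0],[-40,0,0,0,0,0],[-40,0,0,0,0,0],[-30,0,0,0,0,0],[-20,0,0,0,0,0],[0,0,0,0,0,0]]]'; python3 -c "from h import *;show();cam('wrist','w1');cam('scene','s1')"
```

```text
t: 2.58
tool_pos: [0.0814, 0.5502, 0.3056]
orientation: [-1.283, -1.087, 1.089]
force: [-0.7, 0.6, 0.2]
opening: 0.0928
t 2.58 p [0.0814 0.5502 0.3056] r 0.556 az 81.6 q [ 1.332 -0.006  1.488 -0.     1.661 -1.646] F [-0.7  0.6  0.2] op 92.8
 xaz 80.61 zaz 170.61 y [-0.0003 -0.0013 -1.    ]
t: 3.32
tool_pos: [0.0544, 0.3825, 0.3067]
orientation: [-1.282, -1.089, 1.087]
force: [-0.2, 1.3, -0.5]
opening: 0.093
t 3.33 p [0.0544 0.3825 0.3067] r 0.386 az 81.9 q [ 1.297 -0.489  1.891 -0.     1.738 -1.681] F [-0.2  1.3 -0.5] op 93.0
 xaz 80.62 zaz 170.62 y [ 0.0004  0.0011 -1.    ]
```

View pics/w1.png

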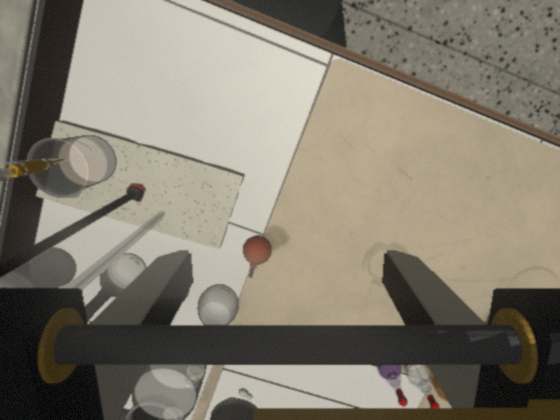

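View pics/s1.png

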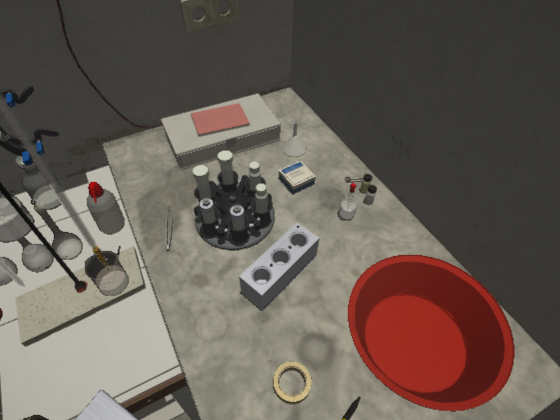

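The arm is retracted to r=0.386 m, and the camera faces the base. I'll pull in slightly more, then sweep clockwise past the inner side of the stand.

```bash
python3 -m inch '[[[-15,0,0,0,0,0],[-10,0,0,0,0,0],[-1,0,-20,0,0.06,0],[-3,0,-35,0,0.1,0],[0,0,0,0,0,0]]]'; python3 -c "from h import *;show()"
```

```text
t: 4.05
tool_pos: [0.105, 0.3433, 0.3065]
orientation: [-1.346, -0.967, 0.967]
force: [-0.6, 0.7, 0.1]
opening: 0.0927
t 4.05 p [0.105  0.3433 0.3065] r 0.359 az 73.0 q [ 1.131 -0.571  1.946 -0.     1.767 -1.686] F [-0.6  0.7  0.1] op 92.7
 xaz 71.44 zaz 161.44 y [ 0.0002 -0.0004 -1.    ]
```

```bash
python3 -m inch '[[[-3,0,-40,0,0.11,0],[-4,0,-54,0,0.15,0],[-4,0,-54,0,0.15,0],[-4,0,-54,0,0.15,0],[-4,0,-54,0,0.15,0],[-4,0,-54,0,0.15,0],[-3,0,-36,0,0.1,0],[0,0,0,0,0,0]]]'; python3 -c "from h import *;show()"
```

```text
t: 5.05
tool_pos: [0.3358, 0.102, 0.3065]
orientation: [-1.559, -0.225, 0.226]
force: [0.1, -0.6, -0.2]
opening: 0.0933
t 5.05 p [0.3358 0.102  0.3065] r 0.351 az 16.9 q [ 0.148 -0.595  1.961 -0.     1.776 -1.709] F [ 0.1 -0.6 -0.2] op 93.3
 xaz 16.45 zaz 106.45 y [-0.0003 -0.0001 -1.    ]
```

```bash
python3 -m inch '[[[30,0,-5,0,0,0],[45,0,-12,0,0,0],[45,0,-12,0,0,0],[40,0,-12,0,0,0],[25,0,-7,0,0,0],[15,0,0,0,0,0],[0,0,0,0,0,0],[0,0,0,0,0,0]]]'
cat >> h.py <<'E'
C=np.array([.5956,.1809]); A0=105.92
def place(i): # 0=T1 site going clockwise: 1=T2,2=B1,3=B2,4=C1,5=C2
    a=np.radians(A0-60*i); return C+.07*np.array([np.cos(a),np.sin(a)])
def goto(xy,z,xaz):
    t,p,Rm,s=tcp(); d=Rm.T@(np.array([*xy,z])-p); cur=np.degrees(np.arctan2(Rm[1,0],Rm[0,0]))
    turn=-np.radians((xaz-cur+180)%360-180)
    tilt=Rm.T@np.array([0,0,-1.])
    print("delta mm (tool)",(d*1e3).round(1),"turn y",turn.round(3),"tilt x,z",np.round(tilt[[2,0]]*[1,-1],4))
E
python3 - <<'E'
from h import *
show()
c=cam("wrist"); im=c["image"].copy()
for i,z in enumerate([.142,.142,.130,.130,.110,.110]):
    u=proj(c,[[*place(i),z]])[0]; print(i,u); cv2.drawMarker(im,tuple(int(round(x)) for x in u),(0,0,255),cv2.MARKER_CROSS,14,1)
for w in [(.5771,-.0053),(.5208,.006),(.4655,.0155)]:
    u=proj(c,[[*w,.07]])[0]; cv2.drawMarker(im,tuple(int(round(x)) for x in u),(255,0,255),cv2.MARKER_CROSS,14,1)
cv2.imwrite("pics/w2.png",im)
E
```

```text
t: 6.05
tool_pos: [0.54, 0.1158, 0.3065]
orientation: [-1.558, -0.23, 0.231]
force: [-1.0, -0.4, -0.2]
opening: 0.0929
t 6.05 p [0.54   0.1158 0.3065] r 0.552 az 12.1 q [ 0.118 -0.018  1.498  0.     1.662 -1.746] F [-1.  -0.4 -0.2] op 92.9
 xaz 16.8 zaz 106.8 y [-0.0006  0.0002 -1.    ]
0 [410.0749 268.0455]
1 [368.5239 323.5836]
2 [297.8519 316.074 ]
3 [263.5385 260.9641]
4 [300.0396 196.5081]
5 [370.8341 197.5069]
```

View pics/w2.png

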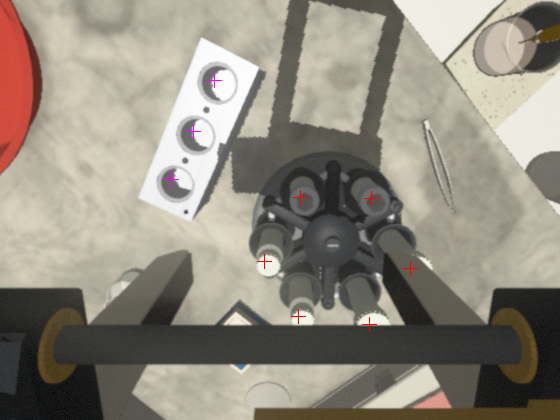

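```bash
python3 - <<'E'
from h import *
im=cv2.imread("pics/w2.png")
cv2.imwrite("pics/w2z.png",cv2.resize(im[30:230,140:400],None,fx=3,fy=3,interpolation=cv2.INTER_CUBIC))
E
```

```text
(no output)
```

View pics/w2z.png

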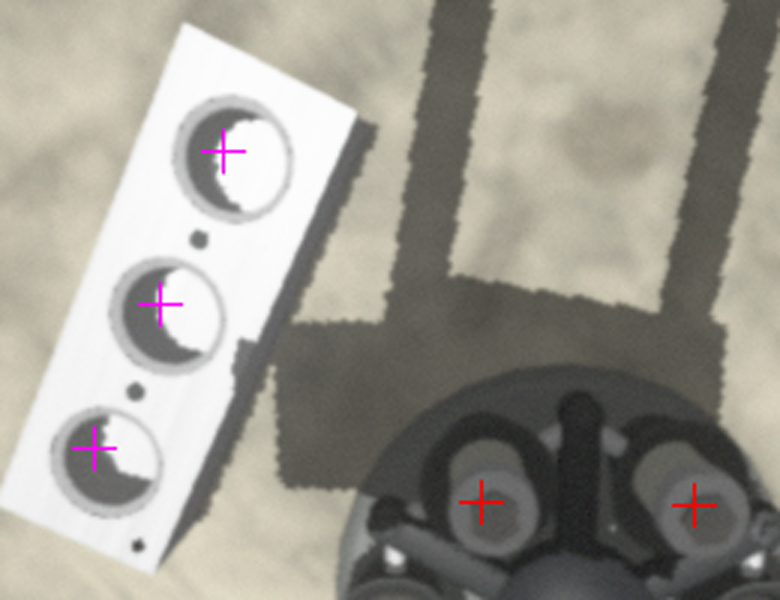

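```bash
python3 - <<'E'
from h import *
c=cam("wrist"); im=c["image"]
cv2.imwrite("pics/w3z.png",cv2.resize(im[165:335,235:395],None,fx=4,fy=3.5,interpolation=cv2.INTER_CUBIC))
E
```

```text
(no output)
```

View pics/w3z.png

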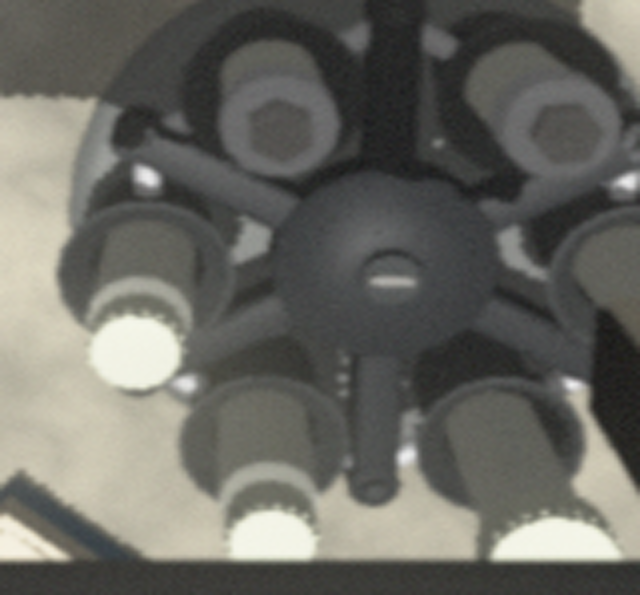

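```bash
python3 - <<'E'
import re
s=open('h.py').read().replace("C=np.array([.5956,.1809])","C=np.array([.5978,.1866])"); open('h.py','w').write(s)
from h import *
print(place(3)); goto(place(3),.2,15.9)
E
```

```text
[0.61700064 0.11928481]
delta mm (tool) [ 74.8 106.9 -18.3] turn y 0.015 tilt x,z [-0.0001  0.0002]
```

```bash
python3 -m inch '[[[15,0,-5,0,0.015,0],[25,20,-8,0,0,0],[25,40,-5,0,0,0],[10,37,0,0,0,0],[0,10,0,0,0,0],[0,0,0,0,0,0],[0,0,0,0,0,0]]]'
python3 - <<'E'
from h import *
show();goto(place(3),.2,15.9)
c=cam("wrist"); im=c["image"].copy()
for i,z in enumerate([.142,.142,.130,.130,.110,.110]):
    u=proj(c,[[*place(i),z]])[0]; print(i,u); cv2.drawMarker(im,tuple(int(round(x)) for x in u),(0,0,255),cv2.MARKER_CROSS,14,1)
cv2.imwrite("pics/w4.png",im)
E
```

```text
t: 7.02
tool_pos: [0.6184, 0.1181, 0.2023]
orientation: [-1.56, -0.22, 0.214]
force: [-0.2, -0.7, 0.4]
opening: 0.0928
t 7.03 p [0.6184 0.1181 0.2023] r 0.63 az 10.8 q [ 0.107  0.218  1.435 -0.     1.485 -1.74 ] F [-0.2 -0.7  0.4] op 92.8
 xaz 15.83 zaz 105.83 y [ 0.0034  0.0003 -1.    ]
delta mm (tool) [-1.1  2.3  1.5] turn y -0.001 tilt x,z [0.0006 0.0034]
0 [514.9521 228.7439]
1 [447.3558 314.6296]
2 [340.2978 305.4183]
3 [290.3527 223.2337]
4 [343.0099 126.6176]
5 [448.8429 126.3622]
```

View pics/w4.png

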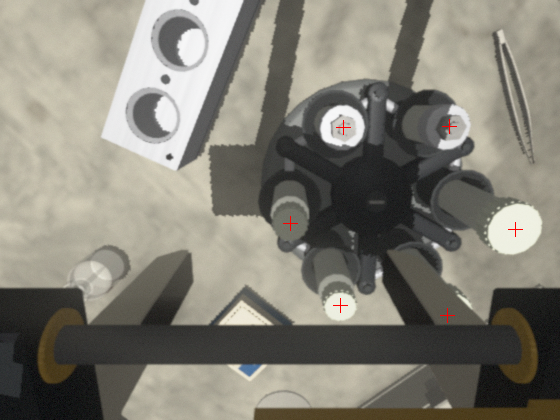

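```bash
python3 - <<'E'
from h import *
a=cam("scene"); print("dropper",plane(a,348,214,0)[:2],plane(a,352,187,.11)[:2], "box",plane(a,297,176,.032)[:2])
c=cam("wrist"); print(plane(c,108,268,.05))
E
```

```text
dropper [ 0.75369908 -0.04756823] [ 0.73977807 -0.04516855] box [0.77095921 0.10946557]
[ 0.72881677 -0.02179746  0.05      ]
```

```bash
python3 -m inch '[[[-1,20,1.5,0,0,0],[0,30,0,0,0,0],[0,30,0,0,0,0],[0,20,0,0,0,0],[0,12,0,0,0,0],[0,0,0,0,0,0],[0,0,0,0,0,0]]]' 60
python3 -c "from h import *;show();goto(place(3),.089,15.9)"
```

```text
t: 8.05
tool_pos: [0.6173, 0.1193, 0.0889]
orientation: [-1.56, -0.218, 0.215]
force: [-0.1, 0.6, 0.9]
opening: 0.0601
t 8.05 p [0.6173 0.1193 0.0889] r 0.629 az 10.9 q [ 0.109  0.305  1.545 -0.     1.29  -1.738] F [-0.1  0.6  0.9] op 60.1
 xaz 15.82 zaz 105.82 y [ 0.0019  0.0002 -1.    ]
delta mm (tool) [-0.2 -0.1  0.1] turn y -0.001 tilt x,z [0.0003 0.0019]
```

Now on target. I'll close gently in stages and watch the side force to check centring.

```bash
python3 -m inch '[[[0,0,0,0,0,0],[0,0,0,0,0,0],[0,0,0,0,0,0],[0,0,0,0,0,0]]]' 24 12; python3 - <<'E'
from h import *
show(); t,p,Rm,s=tcp(); print("tool F",Rm.T@s["force"])
cam("wrist","w5")
E
```

```text
t: 8.55
tool_pos: [0.6164, 0.1191, 0.0878]
orientation: [-1.56, -0.217, 0.217]
force: [0.1, -0.4, 0.4]
opening: 0.0273
t 8.55 p [0.6164 0.1191 0.0878] r 0.628 az 10.9 q [ 0.109  0.306  1.546 -0.     1.289 -1.738] F [ 0.1 -0.4  0.4] op 27.3
 xaz 15.83 zaz 105.83 y [ 0.0002 -0.     -1.    ]
tool F [-0.0016 -0.416  -0.4575]
```

View pics/w5.png

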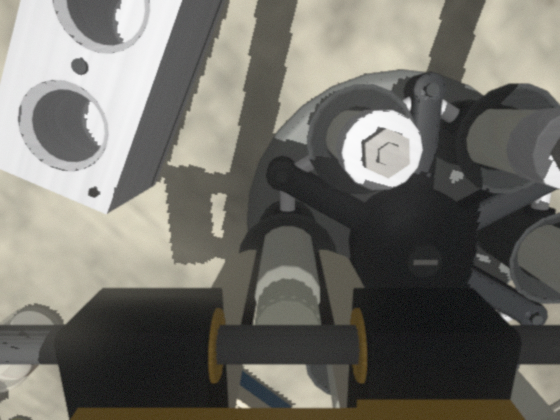

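```bash
python3 - <<'E'
from h import *
np.set_printoptions(precision=4,suppress=True)
c=cam("wrist"); print(plane(c,64,126,.07))
E
python3 -m inch '[[[0,-8,0,0,0,0],[0,-15,0,0,0,0],[0,-30,0,0,0,0],[0,-40,0,0,0,0],[0,-40,0,0,0,0],[0,-12,0,0,0,0],[0,0,0,0,0,0],[0,0,0,0,0,0]]]'
python3 - <<'E'
from h import *
c=cam("wrist","w6"); show()
goto((.58,-.0007),.233,15.9)
print(proj(c,[(.58,-.0007,.07),(.5238,.0106,.07),(.4685,.0201,.07)]))
E
```

```text
[0.5809 0.0007 0.07  ]
t: 9.65
tool_pos: [0.6154, 0.119, 0.2304]
orientation: [-1.56, -0.214, 0.219]
force: [-0.4, -0.1, -1.1]
opening: 0.0272
t 9.7 p [0.6153 0.119  0.2301] r 0.627 az 10.9 q [ 0.109  0.204  1.4   -0.     1.541 -1.738] F [-0.1  0.3 -0.6] op 27.5
 xaz 15.83 zaz 105.83 y [-0.0037 -0.0004 -1.    ]
delta mm (tool) [ -66.6   -2.7 -105.6] turn y -0.001 tilt x,z [-0.0006 -0.0037]
[[161.5327 117.2025]
 [188.3641  51.4291]
 [215.2597 -20.2364]]
```

View pics/w6.png

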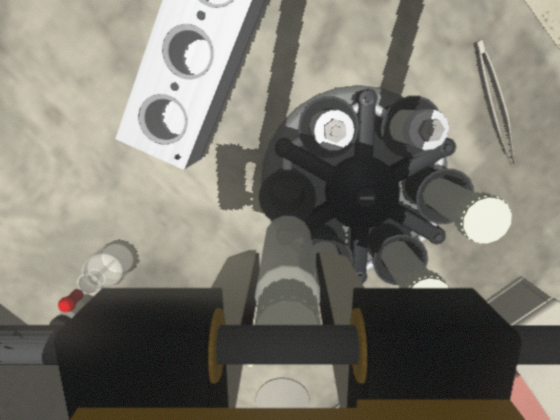

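The bottle is lifted and hangs straight. The wells are at pixels (163,118) and (189,51), as predicted. I'll carry it to the far well.

```bash
python3 -m inch '[[[-8,0,-13,0,0,0],[-18,0,-28,0,0,0],[-20,0,-32,0,0,0],[-13,0,-21,0,0,0],[-7,0,-11,0,0,0],[0,0,0,0,0,0],[0,0,0,0,0,0]]]'
python3 -c "from h import *;show();goto((.5808,0),.092,15.9)"
```

```text
t: 10.58
tool_pos: [0.5816, 0.0007, 0.2325]
orientation: [-1.56, -0.217, 0.217]
force: [0.4, 0.6, 0.7]
opening: 0.0271
t 10.57 p [0.5816 0.0007 0.2325] r 0.582 az 0.1 q [-0.087  0.078  1.533  0.     1.53  -1.934] F [0.4 0.6 0.7] op 27.1
 xaz 15.85 zaz 105.85 y [-0.0001  0.0004 -1.    ]
delta mm (tool) [ -0.9 140.5  -0.5] turn y -0.001 tilt x,z [-0.0004  0.    ]
```

```bash
python3 -m inch '[[[-1,25,-0.5,0,0,0],[0,40,0,0,0,0],[0,30,0,0,0,0],[0,20,0,0,0,0],[0,12,0,0,0,0],[0,10,0,0,0,0],[0,4,0,0,0,0],[0,0,0,0,0,0]]]'
python3 -c "from h import *;show()"
```

```text
t: 11.58
tool_pos: [0.5809, -0.0007, 0.092]
orientation: [-1.56, -0.217, 0.216]
force: [-0.0, -0.8, -0.7]
opening: 0.0273
t 11.57 p [ 0.5809 -0.0007  0.092 ] r 0.581 az -0.1 q [-0.089  0.182  1.683  0.     1.276 -1.936] F [-0.  -0.8 -0.7] op 27.3
 xaz 15.82 zaz 105.82 y [ 0.0005 -0.     -1.    ]
```

```bash
python3 -m inch '[[[0,2.5,0,0,0,0],[0,1,0,0,0,0],[0,0,0,0,0,0]]]'; python3 -m inch '[[[0,0,0,0,0,0],[0,0,0,0,0,0],[0,0,0,0,0,0]]]' 60; python3 -m inch '[[[0,-12,0,0,0,0],[0,-25,0,0,0,0],[0,-40,0,0,0,0],[0,-40,0,0,0,0],[0,-35,0,0,0,0],[0,-15,0,0,0,0],[0,0,0,0,0,0],[0,0,0,0,0,0]]]'
python3 -c "
from h import *
show();c=cam('wrist','w7');cam('side','sd7');goto(place(1),.26,-44.1)"
```

```text
t: 11.95
tool_pos: [0.5807, -0.0006, 0.0882]
orientation: [-1.56, -0.217, 0.217]
force: [1.0, 1.0, -0.8]
opening: 0.0275
t: 12.32
tool_pos: [0.5807, -0.0006, 0.0882]
orientation: [-1.56, -0.217, 0.217]
force: [0.1, -0.5, -0.3]
opening: 0.0531
t: 13.32
tool_pos: [0.5799, -0.0005, 0.2532]
orientation: [-1.559, -0.215, 0.219]
force: [0.1, 0.3, -0.1]
opening: 0.0595
t 13.32 p [ 0.5799 -0.0005  0.2532] r 0.58 az -0.1 q [-0.089  0.069  1.506 -0.     1.57  -1.936] F [ 0.1  0.3 -0.1] op 59.5
 xaz 15.83 zaz 105.83 y [-0.0027  0.0002 -1.    ]
delta mm (tool) [128.9  -7.2 210.2] turn y 1.046 tilt x,z [-0.0012 -0.0031]
```

View pics/w7.png

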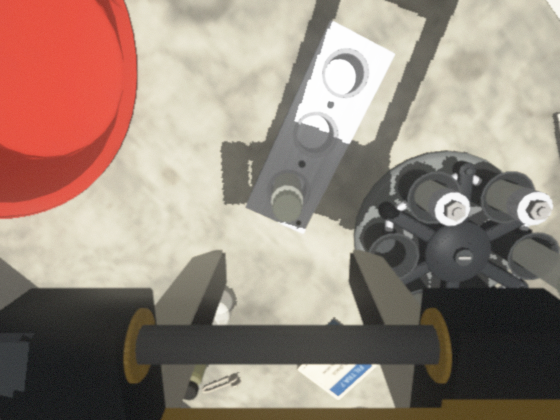

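View pics/sd7.png

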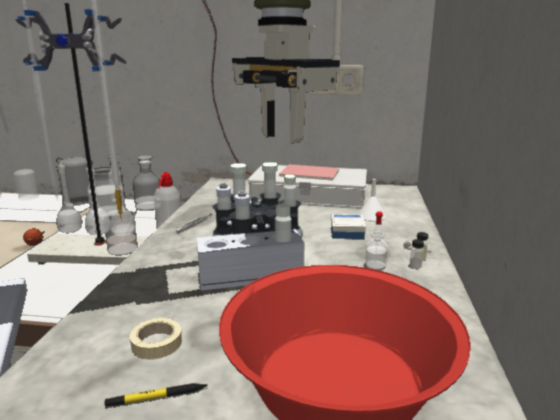

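```bash
cat >> h.py <<'E'
def plan(xy,z,xaz,n,w=None):
    """print n suggested rows (tool axes), straight path, with profile"""
    t,p,Rm,s=tcp(); cur=np.degrees(np.arctan2(Rm[1,0],Rm[0,0])); dth=(xaz-cur+180)%360-180
    w=np.array(w if w else np.minimum(np.minimum(np.arange(1,n+1),np.arange(n,0,-1)),3),float); w/=w.sum(); D=np.array([*xy,z])-p; a=cur
    out=[]
    for k in w:
        r=np.radians(a); X=np.array([np.cos(r),np.sin(r),0]);Z=np.array([-np.sin(r),np.cos(r),0])
        d=D*k*1e3; out.append([round(float(d@X),1),round(float(-d[2]),1),round(float(d@Z),1),0,round(float(-np.radians(dth*k)),3),0]); a+=dth*k
    print(str(out).replace(" ",""))
E
python3 -c "
from h import *
plan(place(1),.26,-44.1,8,[.6,1,1,1,1,1,1,.5])"
```

```text
[[10.9,-0.6,17.8,0,0.088,0],[15.5,-1.0,31.1,0,0.147,0],[10.7,-1.0,33.0,0,0.147,0],[5.8,-1.0,34.3,0,0.147,0],[0.7,-1.0,34.7,0,0.147,0],[-4.4,-1.0,34.5,0,0.147,0],[-9.4,-1.0,33.4,0,0.147,0],[-7.1,-0.5,15.8,0,0.074,0]]
```

```bash
python3 -m inch '[[[11,-1,18,0,0.088,0],[15.5,-1,31,0,0.147,0],[11,-1,33,0,0.147,0],[6,-1,34,0,0.147,0],[1,-1,35,0,0.147,0],[-4,-1,34.5,0,0.147,0],[-9,-1,33.5,0,0.147,0],[-7,0,16,0,0.075,0]]]'
python3 -m inch '[[[0,0,0,0,0,0],[0,0,0,0,0,0]]]'
python3 - <<'E'
from h import *
show();goto(place(1),.123,-44.1)
c=cam("wrist"); im=c["image"].copy()
for i,z in enumerate([.142,.142,.130,.07,.110,.110]):
    u=proj(c,[[*place(i),z]])[0]; cv2.drawMarker(im,tuple(int(round(x)) for x in u),(0,0,255),cv2.MARKER_CROSS,14,1)
cv2.imwrite("pics/w8.png",im)
E
```

```text
t: 14.42
tool_pos: [0.6486, 0.2385, 0.2602]
orientation: [-1.487, 0.605, -0.601]
force: [-0.8, 1.1, 1.6]
opening: 0.0599
t: 14.68
tool_pos: [0.6486, 0.2359, 0.2612]
orientation: [-1.487, 0.601, -0.599]
force: [0.5, 0.4, 0.3]
opening: 0.0602
t 14.68 p [0.6486 0.2359 0.2612] r 0.69 az 20.0 q [ 0.275  0.369  1.148 -0.     1.626 -0.529] F [0.5 0.4 0.3] op 60.2
 xaz -43.96 zaz 46.04 y [-0.0014 -0.0007 -1.    ]
delta mm (tool) [ -2.1 138.2  -0.6] turn y 0.002 tilt x,z [ 0.0015 -0.0005]
```

View pics/w8.png

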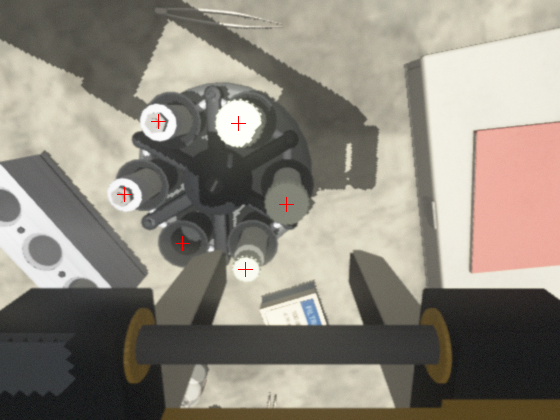

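```bash
python3 -m inch '[[[-2,20,-0.5,0,0,0],[0,35,0,0,0,0],[0,35,0,0,0,0],[0,28,0,0,0,0],[0,15,0,0,0,0],[0,5,0,0,0,0],[0,0,0,0,0,0],[0,0,0,0,0,0]]]'
python3 -c "from h import *;show();goto(place(1),.123,-44.1)"
python3 -m inch '[[[0,0,0,0,0,0],[0,0,0,0,0,0],[0,0,0,0,0,0],[0,0,0,0,0,0]]]' 30 15
python3 -c "from h import *;show();t,p,Rm,s=tcp(); print('tool F',Rm.T@s['force'])"
```

```text
t: 15.72
tool_pos: [0.6482, 0.238, 0.1258]
orientation: [-1.484, 0.599, -0.603]
force: [0.2, -0.5, -0.1]
opening: 0.06
t 15.72 p [0.6482 0.238  0.1258] r 0.69 az 20.2 q [ 0.278  0.43   1.319 -0.     1.391 -0.524] F [ 0.2 -0.5 -0.1] op 60.0
 xaz -44.05 zaz 45.95 y [ 0.0024  0.0007 -1.    ]
delta mm (tool) [-0.4  2.8 -1.9] turn y 0.001 tilt x,z [-0.0022  0.0013]
t: 16.23
tool_pos: [0.6472, 0.2377, 0.1243]
orientation: [-1.486, 0.601, -0.601]
force: [0.5, -1.2, 0.3]
opening: 0.0326
t 16.23 p [0.6472 0.2377 0.1243] r 0.69 az 20.2 q [ 0.278  0.431  1.32  -0.     1.391 -0.524] F [ 0.5 -1.2  0.3] op 32.6
 xaz -44.05 zaz 45.95 y [ 0.0001 -0.     -1.    ]
tool F [ 1.1859 -0.2509 -0.4667]
```

```bash
python3 -m inch '[[[0,-8,0,0,0,0],[0,-15,0,0,0,0],[0,-30,0,0,0,0],[0,-40,0,0,0,0],[0,-35,0,0,0,0],[0,-15,0,0,0,0],[0,0,0,0,0,0],[0,0,0,0,0,0]]]'
python3 -c "from h import *;show();plan(place(3),.27,15.9,8,[.6,1,1,1,1,1,1,.5]);cam('wrist','w9')"
```

```text
t: 17.23
tool_pos: [0.6465, 0.2376, 0.265]
orientation: [-1.488, 0.603, -0.599]
force: [0.5, 0.1, -0.8]
opening: 0.0326
t 17.23 p [0.6465 0.2376 0.265 ] r 0.689 az 20.2 q [ 0.278  0.365  1.146 -0.     1.633 -0.524] F [ 0.5  0.1 -0.8] op 32.6
 xaz -44.05 zaz 45.95 y [-0.0027 -0.0008 -1.    ]
[[5.2,-0.4,-8.9,0,-0.088,0],[7.2,-0.7,-15.6,0,-0.147,0],[4.9,-0.7,-16.5,0,-0.147,0],[2.4,-0.7,-17.0,0,-0.147,0],[-0.1,-0.7,-17.2,0,-0.147,0],[-2.6,-0.7,-17.0,0,-0.147,0],[-5.1,-0.7,-16.4,0,-0.147,0],[-3.7,-0.3,-7.7,0,-0.074,0]]
```

View pics/w9.png

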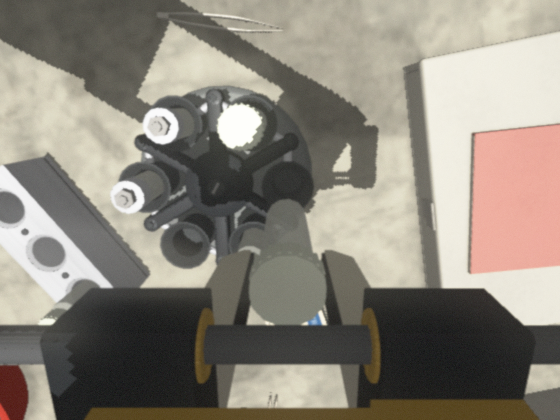

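```bash
python3 -m inch '[[[5,-0.5,-9,0,-0.088,0],[7,-1,-15.5,0,-0.147,0],[5,-1,-16.5,0,-0.147,0],[2.5,-1,-17,0,-0.147,0],[0,0,-17,0,-0.147,0],[-2.5,0,-17,0,-0.147,0],[-5,0,-16.5,0,-0.147,0],[-4,0,-8,0,-0.075,0]]]'
python3 -m inch '[[[0,0,0,0,0,0],[0,0,0,0,0,0]]]'
python3 -c "from h import *;show();goto(place(3),.124,15.9)"
```

```text
t: 18.27
tool_pos: [0.6166, 0.1184, 0.2687]
orientation: [-1.56, -0.217, 0.221]
force: [0.5, -1.1, -0.1]
opening: 0.0327
t: 18.52
tool_pos: [0.6172, 0.1196, 0.2697]
orientation: [-1.56, -0.214, 0.217]
force: [-0.5, -0.1, -0.9]
opening: 0.0325
t 18.52 p [0.6172 0.1196 0.2697] r 0.629 az 11.0 q [ 0.11   0.196  1.338  0.     1.609 -1.736] F [-0.5 -0.1 -0.9] op 32.5
 xaz 15.73 zaz 105.73 y [-0.0014 -0.     -1.    ]
delta mm (tool) [ -0.1 145.7  -0.3] turn y -0.003 tilt x,z [-0.0004 -0.0014]
```

```bash
python3 -m inch '[[[0,20,-0.5,0,0,0],[0,35,0,0,0,0],[0,25,0,0,0,0],[0,12,0,0,0,0],[0,8,0,0,0,0],[0,8,0,0,0,0],[0,8,0,0,0,0]]]'
python3 -c "from h import *;show();goto(place(3),.124,15.9)"
python3 -m inch '[[[0,7,0,0,0,0],[0,7,0,0,0,0],[0,6,0,0,0,0],[0,4,0,0,0,0],[0,2,0,0,0,0],[0,0,0,0,0,0]]]'
python3 -c "from h import *;show();goto(place(3),.124,15.9)"
```

```text
t: 19.4
tool_pos: [0.6182, 0.1189, 0.1551]
orientation: [-1.56, -0.218, 0.216]
force: [0.1, -0.4, -0.4]
opening: 0.0328
t 19.4 p [0.6182 0.1189 0.1551] r 0.63 az 10.9 q [ 0.109  0.249  1.486  0.     1.405 -1.738] F [ 0.1 -0.4 -0.4] op 32.8
 xaz 15.82 zaz 105.82 y [ 0.0015  0.0002 -1.    ]
delta mm (tool) [-1.1 31.1  0.7] turn y -0.001 tilt x,z [0.0002 0.0015]
t: 20.15
tool_pos: [0.6176, 0.1188, 0.1285]
orientation: [-1.56, -0.217, 0.217]
force: [-0.0, 1.7, -0.3]
opening: 0.0323
t 20.15 p [0.6176 0.1188 0.1285] r 0.629 az 10.9 q [ 0.109  0.27   1.511  0.     1.361 -1.738] F [-0.   1.7 -0.3] op 32.3
 xaz 15.83 zaz 105.83 y [-0.0003  0.     -1.    ]
delta mm (tool) [-0.4  4.5  0.6] turn y -0.001 tilt x,z [-0.0001 -0.0003]
```

```bash
python3 -m inch '[[[0,2.5,0,0,0,0],[0,2,0,0,0,0],[0,1,0,0,0,0],[0,0,0,0,0,0]]]';python3 -m inch '[[[0,0,0,0,0,0],[0,0,0,0,0,0],[0,0,0,0,0,0]]]' 60
python3 -c "from h import *;show()"
python3 -m inch '[[[0,-10,0,0,0,0],[0,-30,0,0,0,0],[0,-40,0,0,0,0],[0,-15,0,0,0,0],[0,0,0,0,0,0],[0,0,0,0,0,0]]]'
python3 -c "from h import *;show();plan(place(5),.2,-104.1,12,[.6]+[1]*10+[.5]);cam('wrist','w10');cam('side','sd10')"
```

```text
t: 20.65
tool_pos: [0.6184, 0.119, 0.1242]
orientation: [-1.56, -0.218, 0.215]
force: [-0.8, 1.3, 6.0]
opening: 0.0328
t: 21.02
tool_pos: [0.6174, 0.1187, 0.1227]
orientation: [-1.56, -0.216, 0.217]
force: [-0.6, 0.2, 0.1]
opening: 0.0574
t 21.02 p [0.6174 0.1187 0.1227] r 0.629 az 10.9 q [ 0.108  0.275  1.516 -0.     1.351 -1.738] F [-0.6  0.2  0.1] op 57.4
 xaz 15.82 zaz 105.82 y [-0.0006 -0.0002 -1.    ]
t: 21.78
tool_pos: [0.6168, 0.1187, 0.2162]
orientation: [-1.56, -0.215, 0.219]
force: [-1.1, 0.4, 0.1]
opening: 0.0598
t 21.77 p [0.6168 0.1187 0.2162] r 0.628 az 10.9 q [ 0.109  0.213  1.415 -0.     1.516 -1.738] F [-1.1  0.4  0.1] op 59.8
 xaz 15.82 zaz 105.82 y [-0.0026 -0.0003 -1.    ]
[[-3.3,0.9,5.7,0,0.113,0],[-6.5,1.5,8.8,0,0.189,0],[-8.0,1.5,7.4,0,0.189,0],[-9.3,1.5,5.8,0,0.189,0],[-10.2,1.5,4.0,0,0.189,0],[-10.8,1.5,2.0,0,0.189,0],[-10.9,1.5,-0.1,0,0.189,0],[-10.7,1.5,-2.1,0,0.189,0],[-10.2,1.5,-4.1,0,0.189,0],[-9.2,1.5,-5.9,0,0.189,0],[-7.9,1.5,-7.5,0,0.189,0],[-3.2,0.7,-4.4,0,0.094,0]]
```

View pics/w10.png

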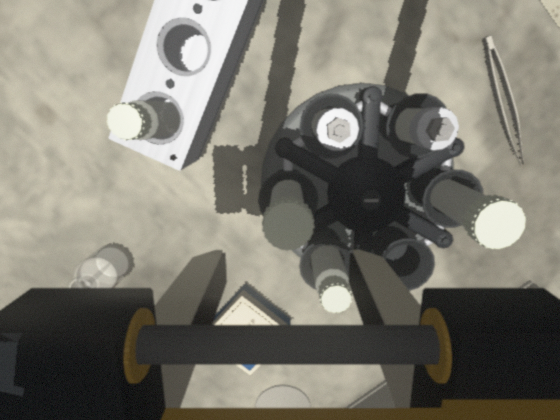

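View pics/sd10.png

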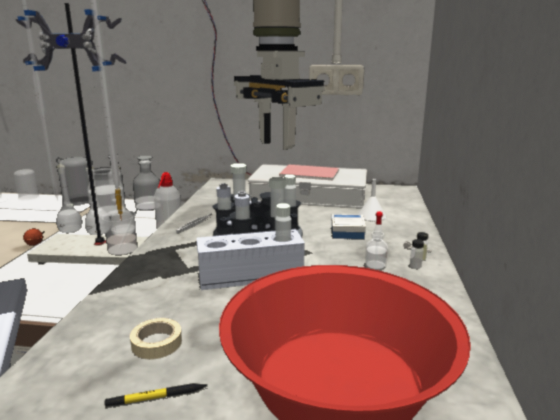

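```bash
python3 -m inch '[[[-3,0,6,0,0.11,0],[-6.5,1,9,0,0.18,0],[-8,1,7.5,0,0.18,0],[-9,1,6,0,0.18,0],[-10,1,4,0,0.18,0],[-11,1,2,0,0.18,0],[-11,1,0,0,0.18,0]]]'
python3 -c "from h import *;show();plan(place(5),.2,-104.1,7,[1,1,1,1,1,.7,.4])"
```

```text
t: 22.75
tool_pos: [0.5644, 0.1692, 0.2105]
orientation: [-1.45, 0.719, -0.716]
force: [-0.6, 0.0, 0.5]
opening: 0.06
t 22.75 p [0.5644 0.1692 0.2105] r 0.589 az 16.7 q [ 0.204  0.111  1.538 -0.     1.494 -0.447] F [-0.6  0.   0.5] op 60.0
 xaz -52.69 zaz 37.31 y [-0.0023 -0.0005 -1.    ]
[[-7.9,1.7,-1.1,0,0.147,0],[-7.7,1.7,-2.2,0,0.147,0],[-7.3,1.7,-3.3,0,0.147,0],[-6.7,1.7,-4.3,0,0.147,0],[-6.0,1.7,-5.3,0,0.147,0],[-3.6,1.2,-4.3,0,0.103,0],[-1.8,0.7,-2.6,0,0.059,0]]
```

```bash
python3 -m inch '[[[-8,1.5,-1,0,0.147,0],[-7.5,1.5,-2,0,0.147,0],[-7.5,1.5,-3.5,0,0.147,0],[-6.5,1.5,-4.5,0,0.147,0],[-6,1.5,-5.5,0,0.147,0],[-3.5,1,-4,0,0.1,0],[-2,0.5,-2.5,0,0.06,0],[0,0,0,0,0,0]]]'
python3 - <<'E'
from h import *
show();goto(place(5),.090,-104.1)
c=cam("wrist"); im=c["image"].copy()
for i,z in enumerate([.142,.07,.130,.142,.110,.110]):
    u=proj(c,[[*place(i),z]])[0]; cv2.drawMarker(im,tuple(int(round(x)) for x in u),(0,0,255),cv2.MARKER_CROSS,14,1)
cv2.imwrite("pics/w11.png",im)
E
```

```text
t: 23.75
tool_pos: [0.5301, 0.2033, 0.2018]
orientation: [-1.089, 1.383, -1.382]
force: [-0.2, -0.5, -0.1]
opening: 0.0601
t 23.75 p [0.5301 0.2033 0.2018] r 0.568 az 21.0 q [ 0.276  0.058  1.61  -0.     1.475  0.513] F [-0.2 -0.5 -0.1] op 60.1
 xaz -103.59 zaz -13.59 y [-0.002  -0.0006 -1.    ]
delta mm (tool) [ -0.4 111.8  -0.1] turn y 0.009 tilt x,z [0.0018 0.001 ]
```

View pics/w11.png

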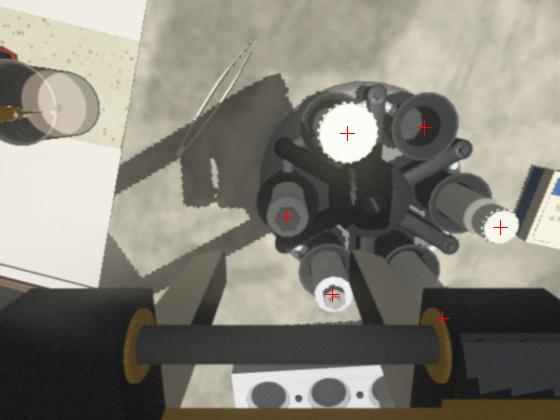

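```bash
python3 -m inch '[[[0,20,0,0,0.009,0],[0,30,0,0,0,0],[0,30,0,0,0,0],[0,20,0,0,0,0],[0,10,0,0,0,0],[0,2,0,0,0,0],[0,0,0,0,0,0],[0,0,0,0,0,0]]]'
python3 -c "from h import *;show();goto(place(5),.09,-104.1)"
python3 -m inch '[[[0,0,0,0,0,0],[0,0,0,0,0,0],[0,0,0,0,0,0],[0,0,0,0,0,0]]]' 26 15
python3 -c "from h import *;show();t,p,Rm,s=tcp(); print('tool F',Rm.T@s['force'])"
```

```text
t: 24.8
tool_pos: [0.5317, 0.2036, 0.0924]
orientation: [-1.08, 1.388, -1.389]
force: [-0.0, -0.6, -0.4]
opening: 0.0596
t 24.8 p [0.5317 0.2036 0.0924] r 0.569 az 21.0 q [ 0.276  0.15   1.718 -0.     1.271  0.523] F [-0.  -0.6 -0.4] op 59.6
 xaz -104.15 zaz -14.15 y [ 0.002   0.0005 -1.    ]
delta mm (tool) [ 0.4  2.4 -1.7] turn y -0.001 tilt x,z [-0.0018 -0.001 ]
t: 25.3
tool_pos: [0.5308, 0.2033, 0.0911]
orientation: [-1.082, 1.389, -1.389]
force: [-0.6, 0.2, -0.6]
opening: 0.0286
t 25.3 p [0.5308 0.2033 0.0911] r 0.568 az 21.0 q [0.276 0.151 1.72  0.    1.271 0.523] F [-0.6  0.2 -0.6] op 28.6
 xaz -104.15 zaz -14.15 y [-0.0001  0.     -1.    ]
tool F [-0.0788  0.6277 -0.5899]
```

Gripped. I'll lift 140 mm and carry it over to place 1.

```bash
python3 -m inch '[[[0,-8,0,0,0,0],[0,-15,0,0,0,0],[0,-30,0,0,0,0],[0,-40,0,0,0,0],[0,-36,0,0,0,0],[0,-15,0,0,0,0],[0,0,0,0,0,0],[0,0,0,0,0,0]]]'
python3 -c "from h import *;show();plan(place(1),.236,-44.1,8,[.6,1,1,1,1,1,1,.5]);cam('wrist','w12')"
```

```text
t: 26.3
tool_pos: [0.53, 0.2031, 0.2333]
orientation: [-1.085, 1.39, -1.388]
force: [-0.3, -1.1, -1.7]
opening: 0.0282
t 26.3 p [0.53   0.2031 0.2333] r 0.568 az 21.0 q [ 0.276  0.043  1.569 -0.     1.533  0.523] F [-0.3 -1.1 -1.7] op 28.2
 xaz -104.15 zaz -14.15 y [-0.0025 -0.0007 -1.    ]
[[-5.2,-0.2,8.8,0,-0.089,0],[-7.3,-0.4,15.4,0,-0.148,0],[-4.9,-0.4,16.4,0,-0.148,0],[-2.5,-0.4,16.9,0,-0.148,0],[0.0,-0.4,17.1,0,-0.148,0],[2.5,-0.4,16.9,0,-0.148,0],[5.0,-0.4,16.3,0,-0.148,0],[3.7,-0.2,7.7,0,-0.074,0]]
```

View pics/w12.png

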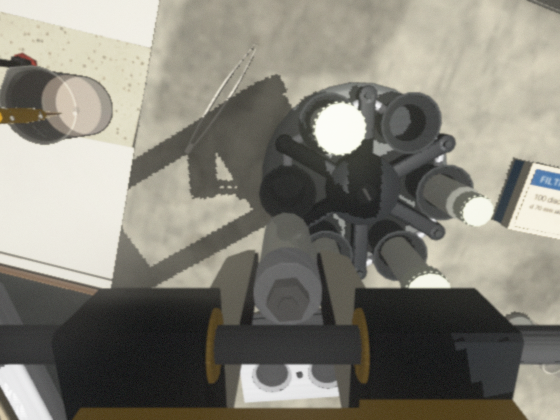

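```bash
python3 -m inch '[[[-5,-1,9,0,-0.089,0],[-7,-1,15.5,0,-0.148,0],[-5,0,16.5,0,-0.148,0],[-2.5,0,17,0,-0.148,0],[0,0,17,0,-0.148,0],[2.5,0,17,0,-0.148,0],[5,0,16.5,0,-0.148,0],[4,0,8,0,-0.074,0]]]'
python3 -m inch '[[[0,0,0,0,0,0],[0,0,0,0,0,0]]]'
python3 -c "from h import *;show();goto(place(1),.091,-44.1)"
```

```text
t: 27.35
tool_pos: [0.648, 0.2369, 0.2345]
orientation: [-1.489, 0.599, -0.595]
force: [0.0, 0.2, -1.2]
opening: 0.0285
t: 27.6
tool_pos: [0.6475, 0.2368, 0.2359]
orientation: [-1.487, 0.602, -0.6]
force: [0.5, -0.3, -0.8]
opening: 0.0283
t 27.6 p [0.6475 0.2368 0.2359] r 0.689 az 20.1 q [ 0.276  0.372  1.189  0.     1.582 -0.526] F [ 0.5 -0.3 -0.8] op 28.3
 xaz -44.03 zaz 45.97 y [-0.0018 -0.0005 -1.    ]
delta mm (tool) [ -0.6 144.9  -0.4] turn y 0.001 tilt x,z [ 0.0017 -0.001 ]
```

```bash
python3 -m inch '[[[-0.5,20,-0.5,0,0,0],[0,35,0,0,0,0],[0,25,0,0,0,0],[0,12,0,0,0,0],[0,8,0,0,0,0],[0,8,0,0,0,0],[0,8,0,0,0,0]]]'
python3 -m inch '[[[0,7,0,0,0,0],[0,7,0,0,0,0],[0,5,0,0,0,0],[0,3,0,0,0,0],[0,2,0,0,0,0],[0,0,0,0,0,0]]]'
python3 -c "from h import *;show();goto(place(1),.091,-44.1)"
```

```text
t: 28.48
tool_pos: [0.648, 0.2372, 0.1217]
orientation: [-1.485, 0.598, -0.601]
force: [0.1, 0.1, -1.5]
opening: 0.0281
t: 29.22
tool_pos: [0.6474, 0.237, 0.0971]
orientation: [-1.486, 0.6, -0.6]
force: [-0.1, 0.6, 0.1]
opening: 0.0282
t 29.23 p [0.6474 0.237  0.0971] r 0.689 az 20.1 q [ 0.277  0.454  1.342  0.     1.346 -0.527] F [-0.1  0.6  0.1] op 28.2
 xaz -43.94 zaz 46.06 y [-0.0001 -0.     -1.    ]
delta mm (tool) [-0.6  6.1 -0.7] turn y 0.003 tilt x,z [ 0. -0.]
```

```bash
python3 -m inch '[[[0,2.5,0,0,0,0],[0,2.5,0,0,0,0],[0,1.5,0,0,0,0],[0,0.5,0,0,0,0],[0,0,0,0,0,0]]]';python3 -m inch '[[[0,0,0,0,0,0],[0,0,0,0,0,0],[0,0,0,0,0,0]]]' 60
python3 -m inch '[[[0,-10,0,0,0,0],[0,-30,0,0,0,0],[0,-40,0,0,0,0],[0,-40,0,0,0,0],[0,-20,0,0,0,0],[0,0,0,0,0,0],[0,0,0,0,0,0]]]'
python3 -c "from h import *;show();plan((.5808,0),.23,15.9,10,[.6]+[1]*8+[.5]);cam('wrist','w13');cam('scene','s13')"
```

```text
t: 29.85
tool_pos: [0.6479, 0.2369, 0.0911]
orientation: [-1.486, 0.599, -0.6]
force: [-1.9, -1.8, 5.2]
opening: 0.0284
t: 30.22
tool_pos: [0.6473, 0.237, 0.0898]
orientation: [-1.487, 0.6, -0.599]
force: [0.1, 0.1, 0.2]
opening: 0.0539
t: 31.1
tool_pos: [0.6467, 0.2368, 0.2279]
orientation: [-1.488, 0.602, -0.598]
force: [-0.3, -0.9, -0.5]
opening: 0.0596
t 31.1 p [0.6467 0.2368 0.2279] r 0.689 az 20.1 q [ 0.277  0.374  1.202  0.     1.569 -0.527] F [-0.3 -0.9 -0.5] op 59.6
 xaz -43.93 zaz 46.07 y [-0.0028 -0.0008 -1.    ]
[[7.7,-0.1,-14.3,0,-0.069,0],[11.2,-0.2,-24.6,0,-0.115,0],[8.3,-0.2,-25.7,0,-0.115,0],[5.3,-0.2,-26.5,0,-0.115,0],[2.2,-0.2,-26.9,0,-0.115,0],[-0.9,-0.2,-27.0,0,-0.115,0],[-4.0,-0.2,-26.7,0,-0.115,0],[-7.0,-0.2,-26.1,0,-0.115,0],[-9.9,-0.2,-25.1,0,-0.115,0],[-6.4,-0.1,-11.9,0,-0.057,0]]
```

View pics/w13.png

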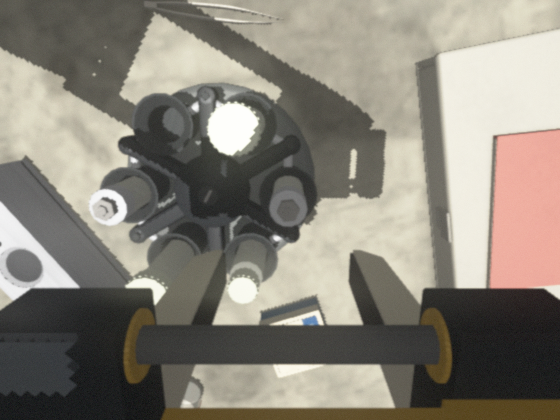

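View pics/s13.png

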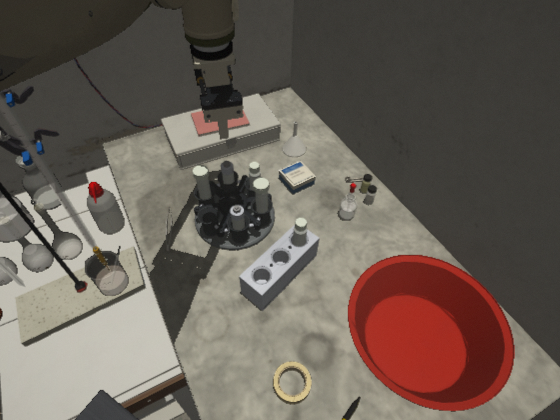

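```bash
python3 -c "from h import *;plan((.5808,0),.23,-44.1,7,[.5,1,1,1,1,1,.5])"
```

```text
[[9.7,-0.2,-18.0,0,0.0,0],[19.5,-0.4,-36.0,0,0.0,0],[19.5,-0.4,-36.0,0,0.0,0],[19.5,-0.4,-36.0,0,0.0,0],[19.6,-0.4,-36.0,0,0.0,0],[19.6,-0.4,-36.0,0,0.0,0],[9.8,-0.2,-18.0,0,0.0,0]]
```

```bash
python3 -m inch '[[[10,0,-18,0,0,0],[19.5,0,-36,0,0,0],[19.5,0,-36,0,0,0],[19.5,0,-36,0,0,0],[19.5,0,-36,0,0,0],[19.5,0,-36,0,0,0],[10,0,-18,0,0,0],[0,0,0,0,0,0]]]'
python3 -m inch '[[[0,0,0,0,0,0]]]'
python3 -c "from h import *;show();goto((.5808,-.0003),.089,-44.1)
c=cam('wrist','w14')
"
```

```text
t: 32.2
tool_pos: [0.5819, -0.0009, 0.2294]
orientation: [-1.486, 0.602, -0.6]
force: [-0.1, -0.1, -0.1]
opening: 0.0601
t: 32.33
tool_pos: [0.5824, 0.001, 0.2298]
orientation: [-1.486, 0.6, -0.599]
force: [0.2, -0.2, 0.5]
opening: 0.06
t 32.33 p [0.5824 0.001  0.2298] r 0.582 az 0.1 q [-0.087  0.082  1.534  0.001  1.526 -0.891] F [ 0.2 -0.2  0.5] op 60.0
 xaz -43.91 zaz 46.09 y [-0.0004  0.0006 -1.    ]
delta mm (tool) [ -0.2 140.8  -2. ] turn y 0.003 tilt x,z [-0.0002 -0.0007]
```

View pics/w14.png

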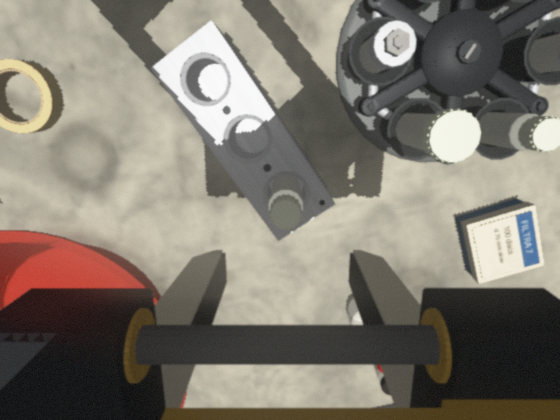

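```bash
python3 -m inch '[[[0,20,-2,0,0,0],[0,35,0,0,0,0],[0,35,0,0,0,0],[0,30,0,0,0,0],[0,15,0,0,0,0],[0,5,0,0,0,0],[0,0,0,0,0,0],[0,0,0,0,0,0]]]'
python3 -c "from h import *;show()"
python3 -m inch '[[[0,0,0,0,0,0],[0,0,0,0,0,0],[0,0,0,0,0,0],[0,0,0,0,0,0]]]' 24 12
python3 -m inch '[[[0,-8,0,0,0,0],[0,-15,0,0,0,0],[0,-30,0,0,0,0],[0,-40,0,0,0,0],[0,-38,0,0,0,0],[0,-15,0,0,0,0],[0,0,0,0,0,0],[0,0,0,0,0,0]]]'
python3 -c "from h import *;show();plan(place(5),.236,-104.1,8,[.6,1,1,1,1,1,1,.5]);cam('wrist','w15')"
```

```text
t: 33.38
tool_pos: [0.5819, -0.0016, 0.0916]
orientation: [-1.486, 0.598, -0.601]
force: [0.8, 0.3, -0.1]
opening: 0.0601
t 33.38 p [ 0.5819 -0.0016  0.0916] r 0.582 az -0.2 q [-0.091  0.183  1.683  0.     1.273 -0.895] F [ 0.8  0.3 -0.1] op 60.1
 xaz -43.93 zaz 46.07 y [ 0.0023 -0.0002 -1.    ]
t: 33.88
tool_pos: [0.5808, -0.0016, 0.0902]
orientation: [-1.486, 0.6, -0.6]
force: [-0.5, -1.4, 0.6]
opening: 0.0274
t: 34.88
tool_pos: [0.58, -0.0015, 0.2342]
orientation: [-1.487, 0.602, -0.598]
force: [-0.5, 0.2, -0.9]
opening: 0.0277
t 34.88 p [ 0.58   -0.0015  0.2342] r 0.58 az -0.1 q [-0.091  0.076  1.533 -0.     1.536 -0.895] F [-0.5  0.2 -0.9] op 27.7
 xaz -43.94 zaz 46.06 y [-0.0027  0.0002 -1.    ]
[[-15.1,-0.2,9.5,0,0.089,0],[-26.4,-0.3,13.6,0,0.148,0],[-28.2,-0.3,9.6,0,0.148,0],[-29.3,-0.3,5.3,0,0.148,0],[-29.7,-0.3,1.0,0,0.148,0],[-29.5,-0.3,-3.4,0,0.148,0],[-28.7,-0.3,-7.7,0,0.148,0],[-13.6,-0.1,-5.9,0,0.074,0]]
```

View pics/w15.png

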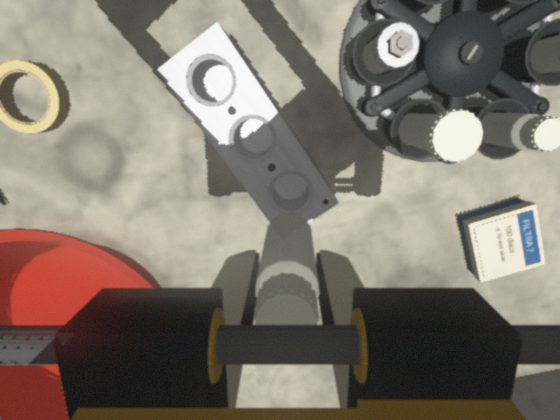

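```bash
python3 - <<'E'
import cv2,numpy as np
a=cv2.imread("pics/w6.png")[190:370,220:355];b=cv2.imread("pics/w15.png")[190:370,220:355];c=cv2.imread("pics/w9.png")[190:370,220:355]
cv2.imwrite("pics/cmp.png",cv2.resize(np.hstack([a,b]),None,fx=2.9,fy=3))
E
python3 -c "
from h import *
c=cam('wrist');t,p,Rm,s=tcp()
for dx in(-.003,0,.003): print(proj(c,[p+Rm@np.array([dx,-(.274-p[2]),0])]), proj(c,[p+Rm@np.array([dx,-(.256-p[2]),0])]))"
```

```text
[[287.26972704 313.73916677]] [[287.22112725 289.84578442]]
[[287.27626405 321.04179077]] [[287.22718142 296.44452959]]
[[287.2827217  328.25575217]] [[287.23317042 302.97224949]]
```

View pics/cmp.png

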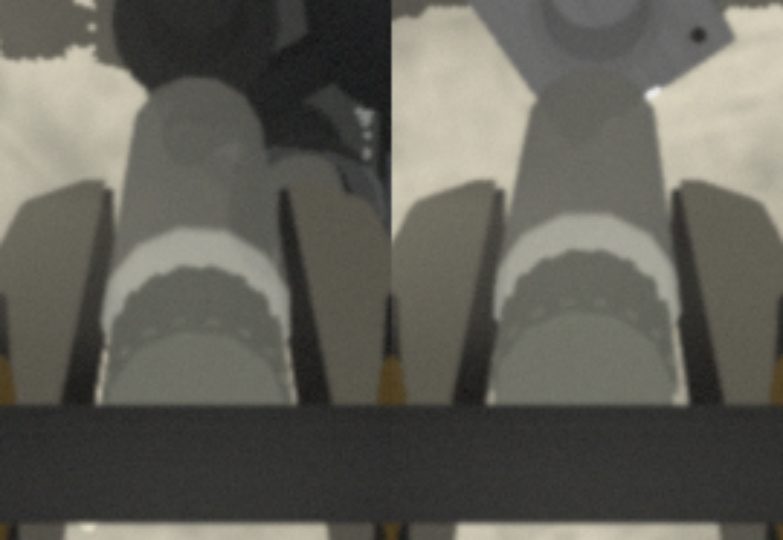

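```bash
python3 -m inch '[[[-15,0,9.5,0,0.089,0],[-26.5,0,13.5,0,0.148,0],[-28,0,9.5,0,0.148,0],[-29.5,0,5.5,0,0.148,0],[-29.5,0,1,0,0.148,0],[-29.5,0,-3.5,0,0.148,0],[-28.5,0,-8,0,0.148,0],[-13.5,0,-6,0,0.074,0]]]'
python3 -m inch '[[[0,0,0,0,0,0],[0,0,0,0,0,0]]]'
python3 -c "from h import *;show();goto(place(5)+[-.0002,-.001],.09,-104.1)"
```

```text
t: 35.98
tool_pos: [0.5294, 0.2043, 0.2345]
orientation: [-1.083, 1.392, -1.39]
force: [0.1, -0.8, -0.3]
opening: 0.0275
t: 36.22
tool_pos: [0.5304, 0.2024, 0.2353]
orientation: [-1.084, 1.388, -1.388]
force: [-0.9, 0.3, -0.5]
opening: 0.028
t 36.23 p [0.5304 0.2024 0.2353] r 0.568 az 20.9 q [ 0.274  0.041  1.567 -0.     1.535  0.52 ] F [-0.9  0.3 -0.5] op 28.0
 xaz -104.06 zaz -14.06 y [-0.0012 -0.0006 -1.    ]
delta mm (tool) [ -0.2 145.3  -0.6] turn y 0.001 tilt x,z [0.001  0.0009]
```

```bash
python3 -m inch '[[[0,20,-0.5,0,0,0],[0,35,0,0,0,0],[0,25,0,0,0,0],[0,12,0,0,0,0],[0,8,0,0,0,0],[0,8,0,0,0,0],[0,8,0,0,0,0]]]'
python3 -m inch '[[[0,7,0,0,0,0],[0,7,0,0,0,0],[0,5,0,0,0,0],[0,3,0,0,0,0],[0,2,0,0,0,0],[0,0,0,0,0,0]]]'
python3 -c "from h import *;show();goto(place(5)+[-.0002,-.001],.09,-104.1)"
```

```text
t: 37.1
tool_pos: [0.5306, 0.2033, 0.1205]
orientation: [-1.081, 1.388, -1.389]
force: [0.5, 0.1, -0.6]
opening: 0.0273
t: 37.85
tool_pos: [0.53, 0.2032, 0.0961]
orientation: [-1.082, 1.389, -1.389]
force: [0.6, -0.4, -1.0]
opening: 0.0276
t 37.85 p [0.53   0.2032 0.0961] r 0.568 az 21.0 q [ 0.276  0.144  1.718 -0.     1.28   0.523] F [ 0.6 -0.4 -1. ] op 27.6
 xaz -104.15 zaz -14.15 y [-0.0001 -0.     -1.    ]
delta mm (tool) [ 0.6  6.1 -0.2] turn y -0.001 tilt x,z [0.     0.0001]
```

```bash
python3 -m inch '[[[0,2.5,0,0,0,0],[0,2.5,0,0,0,0],[0,1.5,0,0,0,0],[0,0.5,0,0,0,0],[0,0,0,0,0,0]]]';python3 -m inch '[[[0,0,0,0,0,0],[0,0,0,0,0,0],[0,0,0,0,0,0]]]' 60
python3 -m inch '[[[0,-10,0,0,0,0],[0,-30,0,0,0,0],[0,-40,0,0,0,0],[0,-40,0,0,0,0],[0,-40,0,0,0,0],[0,-20,0,0,0,0],[0,0,0,0,0,0],[0,0,0,0,0,0]]]'
python3 - <<'E'
from h import *
show()
c=cam('wrist','w16')
a=cam('scene');b=cam('side')
A=cv2.resize(a["image"][130:290,150:330],None,fx=2.2,fy=2.2,interpolation=3);B=cv2.resize(b["image"][140:290,180:340],None,fx=2.35,fy=2.35,interpolation=3)
B=cv2.resize(B,(int(B.shape[1]*A.shape[0]/B.shape[0]),A.shape[0]))
cv2.imwrite("pics/fin.png",np.hstack([A,B])[:600,:800])
E
```

```text
t: 38.48
tool_pos: [0.5305, 0.2034, 0.0901]
orientation: [-1.081, 1.388, -1.389]
force: [-1.6, -0.0, 4.9]
opening: 0.0277
t: 38.85
tool_pos: [0.5299, 0.2031, 0.0889]
orientation: [-1.082, 1.389, -1.389]
force: [0.8, -0.3, 0.0]
opening: 0.0529
t: 39.85
tool_pos: [0.5293, 0.203, 0.2671]
orientation: [-1.085, 1.39, -1.388]
force: [-0.4, 0.1, -0.3]
opening: 0.06
t 39.85 p [0.5293 0.203  0.2671] r 0.567 az 21.0 q [ 0.276  0.03   1.521 -0.     1.594  0.523] F [-0.4  0.1 -0.3] op 60.0
 xaz -104.15 zaz -14.15 y [-0.0027 -0.0008 -1.    ]
```

View pics/w16.png

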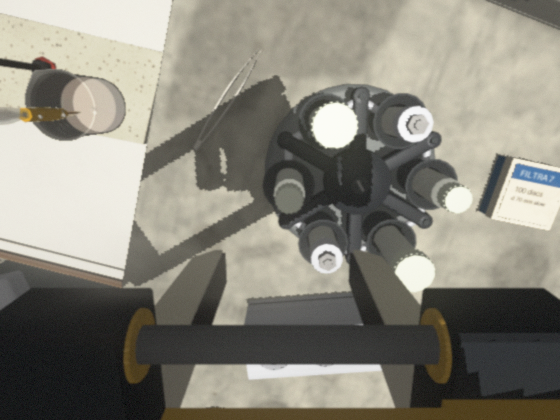

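View pics/fin.png

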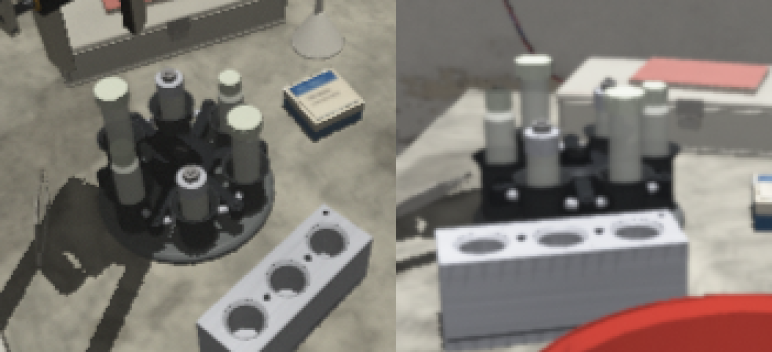

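```bash
python3 - <<'E'
from h import *
c=cam("wrist")
for i,z in enumerate([.142,.110,.130,.142,.110,.130]): print(i,proj(c,[[*place(i),z]])[0])
show(); print(robot.close_job())
E
```

```text
0 [334.23648882 125.13785401]
1 [413.89928338 122.97040519]
2 [457.65168387 199.60846848]
3 [413.13115954 273.42659831]
4 [325.72989215 258.30970406]
5 [287.5841127  199.88437627]
t 40.05 p [0.5294 0.203  0.2674] r 0.567 az 21.0 q [ 0.276  0.03   1.52  -0.     1.594  0.523] F [0.6 0.5 0.3] op 59.8
 xaz -104.15 zaz -14.15 y [-0.0027 -0.0008 -1.    ]
the job is handed in; nothing more can be done
None
```

The rotor is balanced: every tube now stands opposite its twin, and I handed the job in at about 40 s. No verdict was reported. I passed the burette stand on its inner side, and one bottle waited in the far well of the metal block. It took four moves:
- one bottle into the block
- one tall tube into the bucket opposite its twin
- one crown tube into the bucket opposite its twin
- the bottle from the block into the bucket opposite its twin

**Last checks:**
- **Order and block:** the camera views show tall, crown, bottle, tall, crown, bottle around the rotor. All three block wells are empty.
- **Position:** in the last wrist picture, taken just before hand-in, I compared the tube tops by eye with where they should sit fully down. They agree to within about 2–3 pixels.
- **Seating:** each moved tube met the bucket floor with a light push (5–6 N) at the expected height.
- **Left alone:** I never worked near the filter box or the dropper bottle. The box looks unmoved in the last picture, which does not show the dropper bottle.
- **Arm:** the gripper was clear above the tubes with no contact force.

**Disagreement:** the fixed scene camera placed the rotor about 6 mm away from where the wrist camera did. I used the wrist camera, since its estimate held across three gripper orientations and the grasps showed almost no sideways force.

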